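Hook out the offcut tray and tip the core skip into it

TASK

Reach the swarf hook under the ledge of the core stand, catch the hidden pull eye and draw the offcut tray all the way out with the hook, keeping the gripper off the tray. Tip the skip fully forward so that all four stone cores land in the tray, then ease the skip back upright on its rest without letting it drop. Finish with the hook lying flat on the bench clear of the tray and its eye, the tray left out, and the cellar, gauge, sanding block and funnel undisturbed.

Things in the scene. Friction and masses are not known exactly. Their poses are not given: they have to be found in the camera images.
- stand: Core stand fixed to the bench: oak board (the ledge) 250 wide x 300 deep x 25 mm on dark steel side plates 208 mm apart; ledge underside 85 mm, top 110 mm above the bench. Origin: on the bench under the middle of the ledge's front edge. +y points back under the ledge, -y straight out of the front, x across, z up. Yaw within 0.25 rad of 0. A pink slab 28 mm thick lies on it behind the skip.
- ledge_edge (a point): Middle of the lower front edge of the ledge: 85 mm above the stand's origin. Axes as the stand's. Nothing but the eye stands in the gap under the ledge in front of the tray.
- tray (a joint): How far the zinc tray under the ledge is drawn out along the stand's -y, m: 0 home, 0.175 at its stop. Starts at 0 to 8 mm. Friction 1 to 3 N; stays where left. Outside 184 wide x 220 long x 55 mm high, walls 4 mm, rim 59 mm above the bench. Home, its front wall is 52 mm behind the ledge's front edge, out of sight from above; at the stop 123 mm in front of it.
- tray_in (a point): Middle of the tray's inner floor, 8 mm above the bench; axes as the stand's. Inside 176 x 212 mm.
- eye (a point): Pull eye: upright D-shaped staple of 7 mm steel bar on the middle of the tray's front wall. The point is the middle of its upright outer bar, 31 mm above the bench, 34 mm out from the wall; tray home, 18 mm behind the ledge's front edge, at the stand's x = 0. The opening behind the bar is open to both sides (along the stand's x): 30 mm from bar to wall, 17.5 to 44.5 mm above the bench.
- skip (a joint): Tipping angle of the blue steel skip, rad: 0 upright on its rest, 1.65 fully tipped forward (to the stand's -y). Hinged along its front bottom edge. Its weight (0.45 to 0.7 kg plus cores) holds it back until tipped some 0.9 to 1.2 rad; past that it falls forward to its stop. Brought back past that point and let go, it drops hard on its rest. Under 6 N along its arc at the bar moves it.
- skip_bar (a point): Middle of the skip's black handle bar: 12 mm round, 100 mm long, along the stand's x, on two legs that lean back from the skip's rear wall, 50 mm above and 15 mm behind its top edge; the space between is open. It turns about skip_pivot: upright 115 mm behind and 112 mm above it (238 mm above the bench); fully tipped 121 mm in front of and 106 mm above it.
- skip_pivot (a point): Middle of the skip's hinge line (along the stand's x): straight above the ledge's front edge, 126 mm above the bench. The skip is 124 mm wide, floor 102 mm long and 4 mm thick, walls 62 mm high.
- skip_lip (a point): Middle of the skip's pouring lip, the end of its front wall, which slopes out at 45 degrees: upright 32 mm in front of and 32 mm above skip_pivot; fully tipped about 29 mm in front of and 34 mm below it, over the drawn-out tray.
- hook_grip (a point): Middle of the swarf hook's handle, 13 mm above the bench as it lies. Flat-sided dark wood, 100 long x 24 wide x 26 mm high, brass butt; whole hook 0.11 to 0.16 kg, balancing some 25 mm ahead of this point. +x points along the rod to the hook, +y the way it is bent, z up. It starts flat on the bench, rod pointing within 1.2 rad of the world's +y.
- hook_tip (a point): End of the hook's prong. A straight 6 mm steel rod in line with the handle runs to 185 mm ahead (+x) of hook_grip, and there turns square to the left (+y) for 24 mm to this point, at the same height.
- cellar: Bystander: white soapstone salt cellar with lid, round, 72 mm across, 74 mm high; origin in the middle of its underside. The four bystanders stand in any order, two either side of the tray's way out, about 0.168 m from the stand's centre line, level with the ledge's edge or 0.12 m in front of it.
- gauge: Bystander: steel depth gauge standing on its base bar 24 x 80 x 18 mm, upright blade to 130 mm; easily toppled. Origin in the middle of its underside.
- sander: Bystander: cedar sanding block 55 x 85 x 34 mm; origin in the middle of its underside.
- funnel: Bystander: drilled soapstone block 68 x 68 x 45 mm with a copper funnel 58 mm across in its hole, top 90 mm above the bench; origin in the middle of its underside.
- core1_c (a point): Centre of a waste stone core cut by the hole saw, a thick disc 36 mm in diameter and 18 mm high, 50 g; it starts lying flat on the floor of the skip.
- core2_c (a point): Centre of a waste stone core cut by the hole saw, a thick disc 36 mm in diameter and 18 mm high, 50 g; it starts lying flat on the floor of the skip.
- core3_c (a point): Centre of a waste stone core cut by the hole saw, a thick disc 36 mm in diameter and 18 mm high, 50 g; it starts lying flat on the floor of the skip.
- core4_c (a point): Centre of a waste stone core cut by the hole saw, a thick disc 36 mm in diameter and 18 mm high, 50 g; it starts lying flat on the floor of the skip.
Things that resemble listed ones, but are neither listed nor needed, are in the scene too. Of the things like the part that bears hook_grip, leave any that is red; of the rest the larger one is meant.

How it is judged (in metres and radians):
On the way, in this order (a step that is already met when the one before it is completed fails the run):
1. the hook has caught the eye and is drawing the tray (value of joint tray above 0.03 m and contact force between hook and tray above 0.5 N), for 0.1 s.
2. the tray is drawn fully out (value of joint tray above 0.165 m), for 0.1 s.
3. the skip is tipped fully forward (value of joint skip above 1.5 rad), for 0.2 s.
4. the skip is back upright on its rest (value of joint skip below 0.06 rad), for 0.2 s.
At the end, for the whole second after the job is handed in: Tray out more than 160 of 175 mm; skip upright within 0.06 rad and still; all four cores within the tray walls, under 60 mm above its floor; hook flat on the bench (handle centre under 20 mm, prong under 22 mm high), prong over 30 mm from the eye, not touching the tray (value of joint tray above 0.16 m and value of joint skip below 0.06 rad and velocity of joint skip between -0.1 and 0.1 rad/s and x of core1_c in the frame of tray_in between -0.09 and 0.09 m and y of core1_c in the frame of tray_in between -0.108 and 0.108 m and z of each of core1_c, core2_c, core3_c, core4_c in the frame of tray_in below 0.06 m and x of core2_c in the frame of tray_in between -0.09 and 0.09 m and y of core2_c in the frame of tray_in between -0.108 and 0.108 m and x of core3_c in the frame of tray_in between -0.09 and 0.09 m and y of core3_c in the frame of tray_in between -0.108 and 0.108 m and x of core4_c in the frame of tray_in between -0.09 and 0.09 m and y of core4_c in the frame of tray_in between -0.108 and 0.108 m and height (world z) of hook_grip below 0.02 m and height (world z) of hook_tip below 0.022 m and horizontal distance between hook_tip and eye above 0.03 m and contact force between hook and tray below 0.1 N).
It fails at once if the gripper or arm pushes on the tray (over 3 N) (contact force between any of the fingers, the arm and tray above 3 N).
It fails at once if the skip drops back (swings back faster than 2.5 rad/s) (velocity of joint skip below -2.5 rad/s).
It fails at once if the cellar, gauge, sanding block or funnel is shifted by over 20 mm or tipped (distance of any of cellar, gauge, sander, funnel from where it was at the start of the episode above 0.02 m or angle between any of cellar, gauge, sander, funnel's own z axis and vertical above 0.3 rad).
It also fails if it takes over 72 s, if anything falls off the work surface, if the arm or the gripper's body presses on something with over 40 N, if the wrist force passes 120 N, or if a joint passes its speed limit or range.

ROBOT

A 6-joint arm with a two-finger parallel gripper is mounted at the origin on the work surface. World frame = base frame: x ahead of the robot, y to its left, z up, the work surface at z = 0. Lengths are in mm, angles in degrees, forces in N, time in s.
With the tool pointing down it reaches from about 275 to 775 mm from the base axis. Payload 14.6 kg.
Tool frame: the origin (TCP) lies at the very end of the fingers, on their centre line; the grasp point (between the pads) lies 19 mm behind it (tcp_to_grasp is the x of the grasp point in the tool frame, in mm); x points along the fingers, z is the direction in which the jaws open and shut, and the axes are right-handed (so a half turn about x gives the same grasp; the last joint's range is limited). The gripper opens to 85 mm and grips with 20 to 120 N. Pads are 22 mm wide; open, the fingers measure 114 mm over their backs; the gripper's body (76 mm by 85 mm) begins 54 mm behind the grasp point. The pads swing forward as they close: fully open they stand 13 mm farther back than shut.
Start: joints at [-78.398, 15.075, -2.767, 72.158, 0, 81.102], TCP at [183.856, -491.757, 231.278] pointing down, gripper open.
Joint ranges: [-151.79, 151.79], [-50.71, 97.33], [-67.44, 78.34], [-121.81, 120.89], [-77.56, 73.72], [-180, 180]. Speed limits (degrees/s): [108.29, 108.29, 147.25, 159.86, 180, 180].

INTERFACE

Orientations are given as a 3x3 rotation matrix whose columns are the frame's x, y, z axes.
In Python, from workcell import observe, capture, camera_info, job_done, tcp_to_grasp gives the robot as it stands.
- The arm moves only by the tool jog_arm, never from a script. Its argument "moves" is a list of rows, each a list of 3 entries, a list of its own where there are three numbers: the shift along the world's x, y, z in m, then the turn, a rotation vector about the world's x, y, z in rad, then the opening in per cent of the stroke, from 0 (shut) to 100 (fully open). A call has 1 to 10 rows; each row is the pose to reach, as a shift and turn from the pose measured when the call began; what a row does not reach only later rows make up. A row lasts 1/10 s, in which the tool goes at most 50 mm and 8.59 degrees, less where a joint would pass 70% of its speed; a pose out of reach is approached as far as the arm can. A call with a gripper value outside its range is refused whole. The fingers move at their own pace and stop on an object; "force" is the grip in N (left out, the last holds). Time passes only in rows, so rows that repeat a pose let the fingers close. It gives the time, the measured TCP pose, the force and the opening at its end, in the units of the state.
- observe(): the state, without advancing time (a new reading comes with each control period).
- capture(name): name is "side" or "top" or "wrist"; returns the picture (384x512x3 uint8, red, green, blue); there is no depth.
- camera_info(name): a dict with "K" (3x3 intrinsics, pixels), "k1" (the pictures are not rectified: a ray, as slopes to the right and down, at radius r is drawn at 1 + k1 r^2 times it, then the intrinsics apply), "R" (3x3) and "t" (3): a world point X has camera coordinates R X + t. Camera axes: x right, y down, z forward; pixel columns grow to the right and rows downward; lengths in mm; the calibration is good to about 2 mm. A picture is of the moment at which its call begins: read the wrist's pose just before it. camera_info takes no time and is no camera call; for the wrist camera it gives the pose at the moment of the call.
- job_done(): hands the job in, once; it reports no verdict.
The state is a dict: "time": time; "joint_positions": joint angles; "joint_velocities": joint speeds; "joint_torque": joint torques, N m; "eef_pos": TCP position; "ee_rot": TCP orientation; "force": force on the tool from outside, world axes, zero at the start; "moment": the same for the moment, N m; "gripper_width": finger opening in mm.
Only numpy, scipy, OpenCV 4.12 (cv2) and the standard library are available. Lean on these libraries where they do the work, as an engineer would, in place of code of your own. Each camera call takes 0.05 s, during which the arm holds its last target.

## Working session

There is one attempt and no reset: what is moved stays moved. The work goes in short steps, Python scripts to look and compute and a tool call to move; the robot and the scene stay as the last step left them, time stands still between calls to the robot, and variables do not carry over. Pictures are saved under pics/ and viewed, and the job is handed in when it is done.

Besides the shell and the picture viewer there is one more tool, called as name(argument=value, ...) on one line, values as JSON. jog_arm: Moves the arm, as the interface text tells. Its arguments: {"type":"object","properties":{"moves":{"type":"array"},"force":{"type":"number"}},"required":["moves"]}

```bash
ls; mkdir -p pics; python3 - <<'E'
from workcell import *
import cv2,json
s=observe();print(s)
for n in("top","side","wrist"):
    print(n,camera_info(n))
    cv2.imwrite(f"pics/{n}0.png",capture(n)[:,:,::-1])
E
```

```text
pics
{'time': 0.0, 'joint_positions': array([-7.83984044e+01,  1.50956962e+01, -2.80276587e+00,  7.21594497e+01,
        2.35996694e-04,  8.11036559e+01]), 'joint_velocities': array([-0.09952753,  0.0313759 ,  0.07571433,  0.02560513, -0.06199566,
       -0.00885483]), 'joint_torque': array([-8.49374865e-04, -6.37613511e+01,  3.84574807e+01,  1.33035376e-02,
       -2.84513662e-04,  3.63652191e-06]), 'eef_pos': array([ 183.79540965, -491.48022313,  230.85988451]), 'ee_rot': array([[-1.99232658e-04,  9.36684799e-01,  3.50173597e-01],
       [ 9.90930036e-04,  3.50173617e-01, -9.36684288e-01],
       [-9.99999489e-01,  1.60379435e-04, -9.97955122e-04]]), 'force': array([-0.19469598, -0.03633389, -0.15725771]), 'moment': array([-0.046939  ,  0.03005223, -0.02536605]), 'gripper_width': 85.42528696853364}
top {'K': array([[370.08732296,   0.        , 257.4425918 ],
       [  0.        , 370.08732296, 190.75234547],
       [  0.        ,   0.        ,   1.        ]]), 'k1': 0.03611903031723534, 'R': array([[-0.01721956, -0.99951146, -0.0260832 ],
       [-0.99074471,  0.02056984, -0.134170
[... 261 characters left out ...]
,   1.        ]]), 'k1': -0.0008716217707071894, 'R': array([[ 7.57600732e-01, -6.52717988e-01, -5.99477159e-04],
       [-4.23503735e-01, -4.90855642e-01, -7.61383822e-01],
       [ 4.96674660e-01,  5.77078822e-01, -6.48301100e-01]]), 't': array([-525.77442915,  311.68151901, 1218.29671961])}
wrist {'K': array([[340.13996024,   0.        , 254.53390926],
       [  0.        , 340.13996024, 189.96540495],
       [  0.        ,   0.        ,   1.        ]]), 'k1': 0.0006245343599421434, 'R': array([[ 0.3508601 , -0.93642667, -0.00151391],
       [-0.8859905 , -0.33248525,  0.32322498],
       [-0.30317985, -0.11206544, -0.94632094]]), 't': array([-523.57461414,  -42.21140453,  380.40070319])}
```

View pics/top0.png

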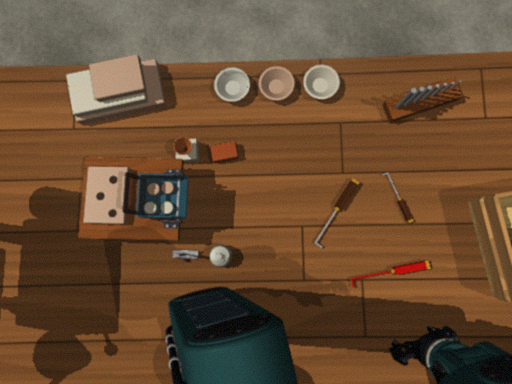

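View pics/side0.png

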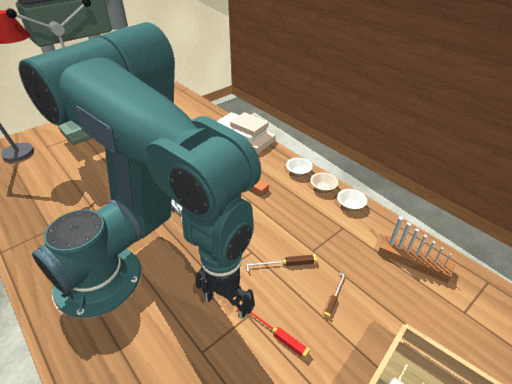

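View pics/wrist0.png

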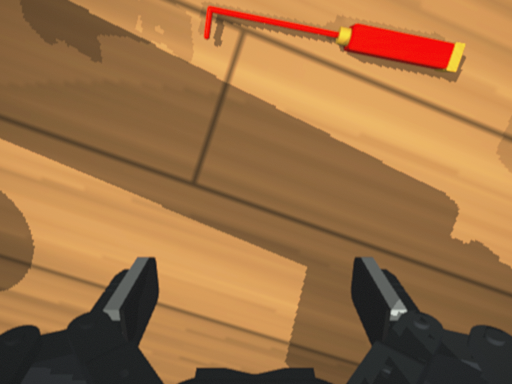

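The top view shows three hook-like tools: a large dark-wood one with its handle at (347,193) and prong at (318,245), a small wood one at (400,200), and a red one at (400,270). The large dark-wood one fits the description. The stand is at (135,198), with bystanders at (185,150), (224,151), (185,255) and (220,256).

```bash
cat > h.py <<'E'
import numpy as np,cv2
from workcell import *
def ray(cam,px,info=None):
    i=info or camera_info(cam);K=i["K"]
    d=np.array([(px[0]-K[0,2])/K[0,0],(px[1]-K[1,2])/K[1,1]])
    u=d.copy()
    for _ in range(10): u=d/(1+i["k1"]*(u@u))
    R=i["R"];return -R.T@i["t"],R.T@np.array([u[0],u[1],1])
def plane(cam,px,z,info=None):
    o,d=ray(cam,px,info);return o+d*(z-o[2])/d[2]
def proj(cam,X,info=None):
    i=info or camera_info(cam);c=i["R"]@np.asarray(X,float)+i["t"];u=c[:2]/c[2]
    u=u*(1+i["k1"]*(u@u));return i["K"][:2,:2]@u+i["K"][:2,2]
E
python3 - <<'E'
import cv2
im=cv2.imread("pics/top0.png")
cv2.imwrite("pics/c1.png",cv2.resize(im[165:260,290:425],None,fx=5.5,fy=5.5,interpolation=cv2.INTER_CUBIC))
cv2.imwrite("pics/c2.png",cv2.resize(im[130:275,70:250],None,fx=4,fy=4,interpolation=cv2.INTER_CUBIC))
E
```

```text
(no output)
```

View pics/c1.png

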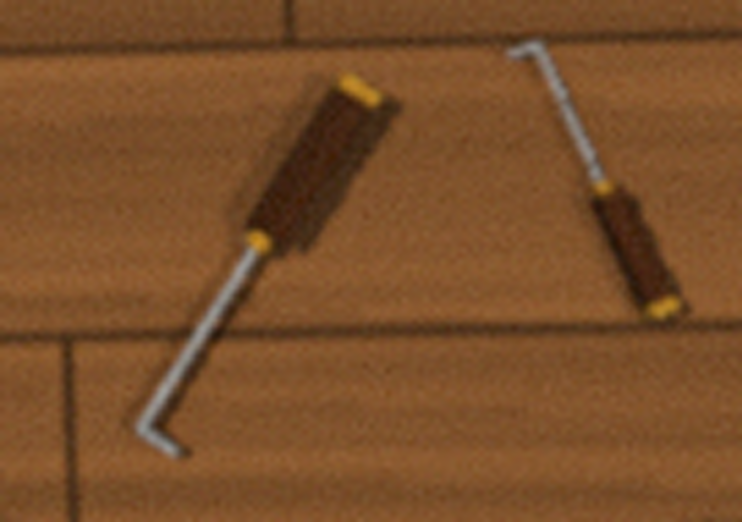

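View pics/c2.png

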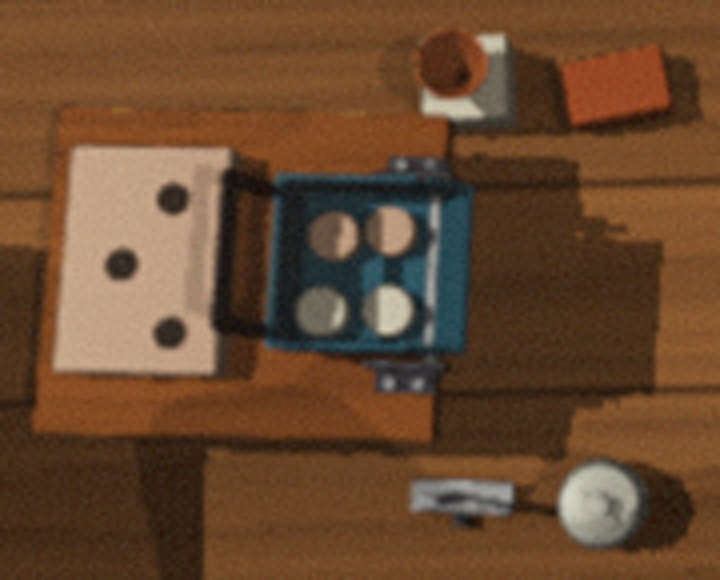

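```bash
python3 - <<'E'
from h import *
def c2(x,y): return (70+(x+.5)/4-.5,130+(y+.5)/4-.5)
def c1(x,y): return (290+(x+.5)/5.5-.5,165+(y+.5)/5.5-.5)
I=camera_info("top")
P=lambda p,z:plane("top",p,z,I)
for n,p,z in[("FR",(448,120),110),("FL",(433,440),110),("BR",(60,110),110),("BL",(35,432),110)]:print(n,P(c2(*p),z).round(1))
for n,p,z in[("barR",(228,178),238),("barL",(220,325),238),("lipR",(472,190),158),("lipL",(464,352),158),("cellar",(602,503),74),("gauge",(463,497),18),("sand",(615,85),34),("funnelring",(451,63),90),("blk1",(505,36),45)]:print(n,P(c2(*p),z).round(1))
for n,p,z in[("butt",(361,90),26),("ferrule",(259,241),13),("corner",(143,430),13),("tip",(183,454),13),("hA",(295,158),26)]:print(n,P(c1(*p),z).round(1))
E
```

```text
FR [676.3 119.7 110. ]
FL [431.9 128.3 110. ]
BR [690.4 419.5 110. ]
BL [444.  426.7 110. ]
barR [610.2 239.2 238. ]
barL [510.2 241.5 238. ]
lipR [612.6  90.4 158. ]
lipL [494.1  95.2 158. ]
cellar [381.9   6.3  74. ]
gauge [386.7 125.5  18. ]
sand [ 7.199e+02 -5.000e-01  3.400e+01]
funnelring [726.6 122.4  90. ]
blk1 [760.4  88.4  45. ]
butt [ 611.5 -428.5   26. ]
ferrule [ 524.4 -367.2   13. ]
corner [ 414.8 -294.6   13. ]
tip [ 400.6 -317.3   13. ]
hA [ 571.9 -388.    26. ]
```

Crop 1 confirms it: the larger dark-wood handle has brass at both ends, and the prong bends to the rod's left at the lower-left end. Crop 2 shows the stand, the skip with four cores, and its handle bar. Next I move above the hook, turning the jaws across the handle.

jog_arm(moves=[[[0.05,0.014,0],[0,0,0.14],100],[[0.1,0.027,0],[0,0,0.29],100],[[0.15,0.04,0],[0,0,0.44],100],[[0.2,0.055,0],[0,0,0.58],100],[[0.25,0.068,0],[0,0,0.73],100],[[0.29,0.08,0],[0,0,0.88],100],[[0.33,0.09,0],[0,0,1.02],100],[[0.35,0.1,0],[0,0,1.17],100],[[0.373,0.102,0],[0,0,1.32],100],[[0.373,0.102,0],[0,0,1.46],100]])

```text
time: 1.15
eef_pos: [559.0, -388.6, 229.8]
ee_rot: [[-0.001, -0.253, 0.968], [0.001, 0.968, 0.253], [-1.0, 0.001, -0.001]]
force: [-0.2, 0.1, -0.4]
gripper_width: 85.1
```

jog_arm(moves=[[[0,0,0],[0,0,0.15],100],[[0,0,0],[0,0,0.3],100],[[0,0,0],[0,0,0.45],100],[[0,0,0],[0,0,0.6],100],[[0,0,0],[0,0,0.73],100],[[0,0,0],[0,0,0.73],100]])

```text
time: 1.75
eef_pos: [559.0, -388.5, 229.4]
ee_rot: [[-0.002, -0.835, 0.551], [0.0, 0.551, 0.835], [-1.0, 0.002, -0.001]]
force: [0.7, -0.9, -0.3]
gripper_width: 85.3
```

```bash
python3 - <<'E'
from h import *
s=observe();print(s["time"],s["eef_pos"],s["ee_rot"].round(3),s["joint_positions"].round(1))
import pickle
w=camera_info("wrist");im=capture("wrist");cv2.imwrite("pics/w1.png",im[:,:,::-1]);pickle.dump(w,open("w1.pkl","wb"))
t=capture("top");cv2.imwrite("pics/t1.png",t[:,:,::-1])
E
```

```text
1.75 [ 558.9956957  -388.49320634  229.43905653] [[-0.002 -0.835  0.551]
 [ 0.     0.551  0.835]
 [-1.     0.002 -0.001]] [-41.6  31.5  23.4  82.1  -0.1  -8.2]
```

View pics/w1.png

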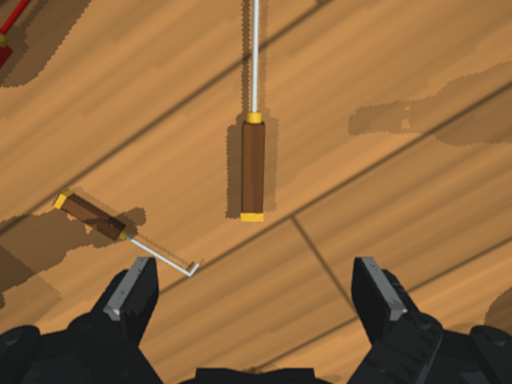

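The wrist view shows the handle from (254,122) to (252,221), the rod running up to (257,0), and the jaws square to it.

```bash
python3 - <<'E'
from h import *
import pickle
w=pickle.load(open("w1.pkl","rb"))
for n,p,z in[("butt",(252,221),26),("wood/butt",(252,213),26),("wood front",(254.5,122),26),("ferr front",(254.5,113),16),("rodfar",(257,3),16),("wl",(242,170),26),("wr",(265.5,170),26)]:print(n,plane("wrist",p,z,w).round(1))
E
```

```text
butt [ 616.1 -428.8   26. ]
wood/butt [ 608.1 -423.6   26. ]
wood front [ 527.1 -366.9   26. ]
ferr front [ 520.5 -362.6   16. ]
rodfar [ 438.  -305.5   16. ]
wl [ 561.5 -405.3   26. ]
wr [ 575.1 -384.7   26. ]
```

jog_arm(moves=[[[-0.006,0.0035,-0.05],[0,0,-0.015],100],[[-0.006,0.0035,-0.1],[0,0,-0.015],100],[[-0.006,0.0035,-0.15],[0,0,-0.015],100],[[-0.006,0.0035,-0.19],[0,0,-0.015],80],[[-0.006,0.0035,-0.215],[0,0,-0.015],70],[[-0.006,0.0035,-0.225],[0,0,-0.015],70],[[-0.006,0.0035,-0.225],[0,0,-0.015],70]], force=70)

```text
time: 2.55
eef_pos: [552.6, -384.7, 3.8]
ee_rot: [[-0.003, -0.822, 0.57], [0.001, 0.57, 0.822], [-1.0, 0.003, -0.001]]
force: [-0.5, -0.3, 0.2]
gripper_width: 59.9
```

jog_arm(moves=[[[0,0,0],[0,0,0],15],[[0,0,0],[0,0,0],10],[[0,0,0],[0,0,0],10],[[0,0,0],[0,0,0],10],[[0,0,0],[0,0,0],10],[[0,0,0],[0,0,0],10]], force=70)

```text
time: 3.15
eef_pos: [553.3, -385.3, 5.5]
ee_rot: [[-0.001, -0.821, 0.57], [-0.001, 0.57, 0.821], [-1.0, 0.001, -0.001]]
force: [-1.2, 0.1, 7.2]
gripper_width: 22.5
```

jog_arm(moves=[[[0,0,0.03],[0,0,0],10],[[0,0,0.07],[0,0,0],10],[[0.004,0.035,0.115],[0,0,-0.14],10],[[0.008,0.075,0.115],[0,0,-0.28],10],[[0.012,0.115,0.115],[0,0,-0.42],10],[[0.016,0.155,0.115],[0,0,-0.56],10],[[0.02,0.2,0.115],[0,0,-0.7],10],[[0.024,0.24,0.115],[0,0,-0.84],10],[[0.028,0.265,0.115],[0,0,-0.95],10],[[0.028,0.279,0.115],[0,0,-1.005],10]])

```text
time: 4.15
eef_pos: [581.8, -104.2, 121.5]
ee_rot: [[0.0, 0.044, 0.999], [0.0, 0.999, -0.044], [-1.0, 0.0, 0.0]]
force: [-0.4, -0.2, -1.0]
gripper_width: 22.6
```

jog_arm(moves=[[[0,0,0],[0,0,0],10],[[0,0,0],[0,0,0],10]])

```text
time: 4.35
eef_pos: [582.1, -104.3, 122.3]
ee_rot: [[0.001, 0.042, 0.999], [-0.0, 0.999, -0.042], [-1.0, -0.0, 0.001]]
force: [0.1, 0.8, -0.7]
gripper_width: 22.8
```

```bash
python3 - <<'E'
from h import *
s=observe();print(s["time"],s["eef_pos"],s["ee_rot"].round(3),s["joint_positions"].round(1))
import pickle
w=camera_info("wrist");im=capture("wrist");cv2.imwrite("pics/w2.png",im[:,:,::-1]);pickle.dump(w,open("w2.pkl","wb"))
t=capture("top");cv2.imwrite("pics/t2.png",t[:,:,::-1])
t=capture("side");cv2.imwrite("pics/s2.png",t[:,:,::-1])
E
```

```text
4.35 [ 582.0813142  -104.2941601   122.27579642] [[ 0.001  0.042  0.999]
 [-0.     0.999 -0.042]
 [-1.    -0.     0.001]] [-18.1  24.4  -5.8  59.7   0.   74.3]
```

View pics/w2.png

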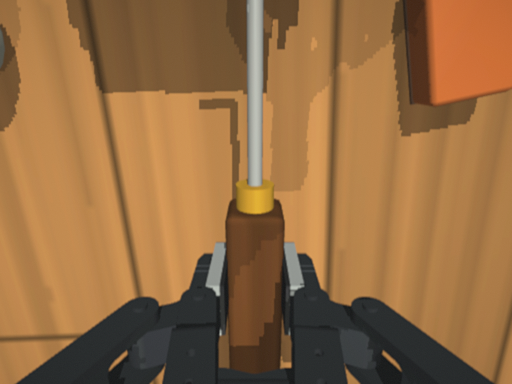

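View pics/t2.png

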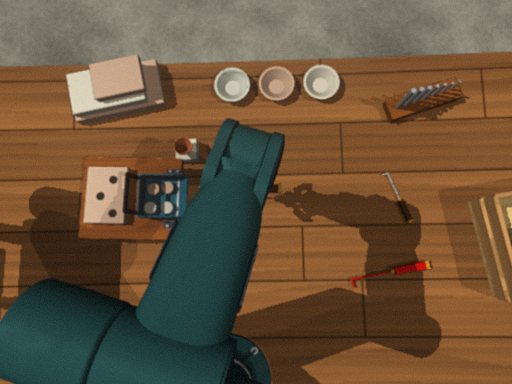

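View pics/s2.png

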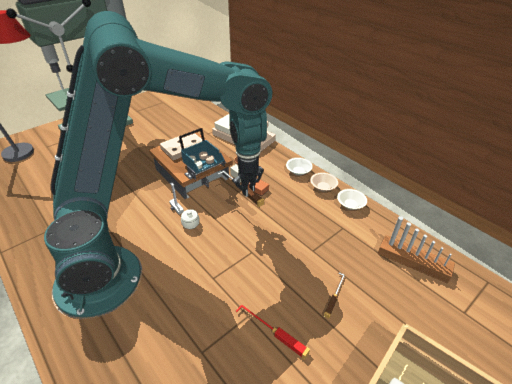

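The wrist view shows the hook held straight, with the rod up the image centre at column 256. The side view shows the stand front, the hook and the gripper near (240,180), so I crop that.

```bash
python3 - <<'E'
import cv2
im=cv2.imread("pics/s2.png")
cv2.imwrite("pics/c3.png",cv2.resize(im[115:240,145:285],None,fx=5,fy=5,interpolation=cv2.INTER_CUBIC))
E
```

```text
(no output)
```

View pics/c3.png

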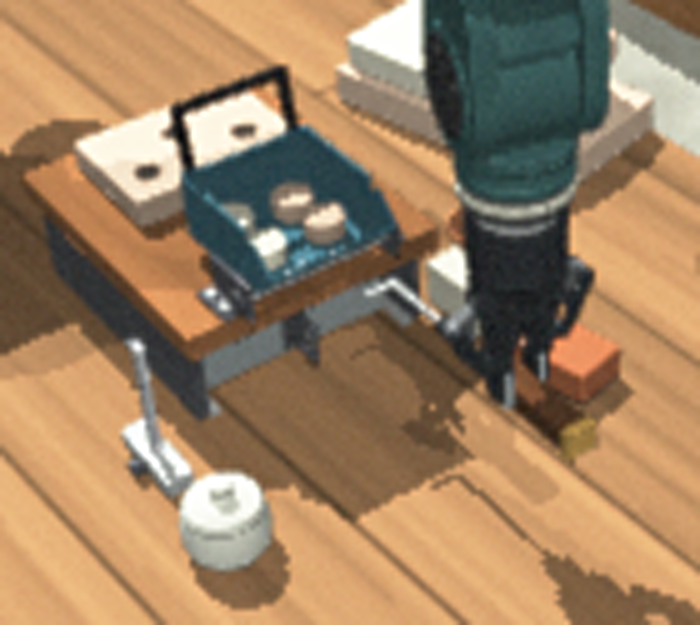

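```bash
python3 - <<'E'
from h import *
O=np.array([554.5,123,0]);ex=np.array([.999,-.041,0]);ey=np.array([.041,.999,0])
S=lambda x,y,z:O+x*ex+y*ey+[0,0,z]
c=lambda p:((np.array(p)-[145,115])*5+2).round(0)
for n,q in[("eye18",(0,18,31)),("eye10",(0,10,31)),("eye18top",(0,18,48)),("eye18bot",(0,18,14)),("edgeL",(-125,0,110)),("edgeR",(125,0,110)),("edgeLb",(-125,0,85)),("edgeRb",(125,0,85)),("pivot",(0,0,126)),("barR",(50,115,238)),("barL",(-50,115,238))]:
  print(n,c(proj("side",S(*q))))
s=observe();T=s["eef_pos"];y=s["ee_rot"][:,1];z=s["ee_rot"][:,2]
g=T-17*y+[0,0,7.5]
print("grip",g,c(proj("side",g)));k=g+185*y;t=k-24*z
print("corner",k.round(1),c(proj("side",k)),"tip",t.round(1),c(proj("side",t)), "stand xy",(k-O)@ex,(k-O)@ey)
E
```

```text
eye18 [312. 345.]
eye10 [317. 350.]
eye18top [311. 330.]
eye18bot [314. 360.]
edgeL [185. 343.]
edgeR [438. 228.]
edgeLb [189. 367.]
edgeRb [439. 251.]
pivot [315. 268.]
barR [279.  74.]
barL [174. 114.]
grip [ 581.10815201 -122.14020481  129.2165937 ] [532. 400.]
corner [589.2  62.7 129.3] [392. 282.] tip [565.3  63.7 129.2] [368. 293.] stand xy 37.16994083676423 -58.83433275532033
```

```bash
python3 - <<'E'
import cv2
im=cv2.imread("pics/s2.png")
cv2.imwrite("pics/c4.png",cv2.resize(im[155:205,175:240],None,fx=12,fy=12,interpolation=cv2.INTER_CUBIC))
E
```

```text
(no output)
```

View pics/c4.png

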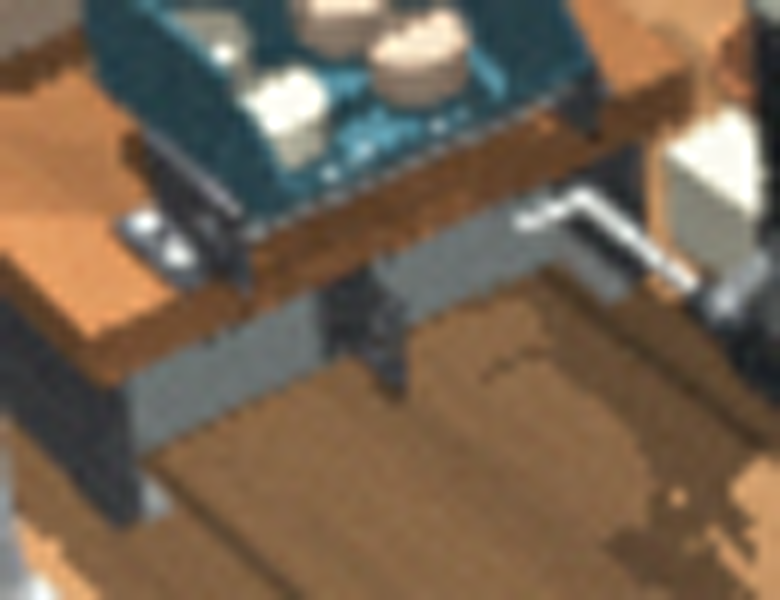

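```bash
python3 - <<'E'
from h import *
w=camera_info("wrist");s=observe();print(s["ee_rot"].T@(-w["R"].T@w["t"]-s["eef_pos"]))
E
```

```text
[-141.93131229   84.2109533    -0.43669859]
```

jog_arm(moves=[[[0,0,-0.04],[0,0,0],10],[[0,0,-0.08],[0,0,0],10],[[0,0,-0.098],[0,0,0],10],[[0.0012,0.03,-0.098],[0,0,0],10],[[0.0024,0.06,-0.098],[0,0,0],10],[[0.0036,0.085,-0.098],[0,0,0],10],[[0.0038,0.092,-0.098],[0,0,0],10],[[0.0038,0.092,-0.098],[0,0,0],10]])

```text
time: 5.3
eef_pos: [585.8, -13.1, 23.7]
ee_rot: [[0.001, 0.043, 0.999], [0.0, 0.999, -0.043], [-1.0, 0.0, 0.001]]
force: [0.9, -0.9, -0.8]
gripper_width: 22.2
```

```bash
python3 - <<'E'
from h import *
im=capture("side")
cv2.imwrite("pics/c5.png",cv2.resize(im[155:205,175:240,::-1],None,fx=12,fy=12,interpolation=cv2.INTER_CUBIC))
O=np.array([554.5,123,0]);ex=np.array([.999,-.041,0]);ey=np.array([.041,.999,0])
s=observe();T=s["eef_pos"];y=s["ee_rot"][:,1];z=s["ee_rot"][:,2]
g=T-17*y+[0,0,7.5];k=g+185*y;t=k-24*z
c=lambda p:((np.array(p)-[175,155])*12+5).round(0)
print("corner",k.round(1),c(proj("side",k)),"tip",t.round(1),c(proj("side",t)), "stand xy",(k-O)@ex,(k-O)@ey,s["force"])
E
```

```text
corner [593.2 154.   31.2] [454. 288.] tip [569.2 155.   31.2] [399. 314.] stand xy 37.34225071018618 32.54016237138903 [ 0.10956436  0.22571376 -0.56349094]
```

View pics/c5.png

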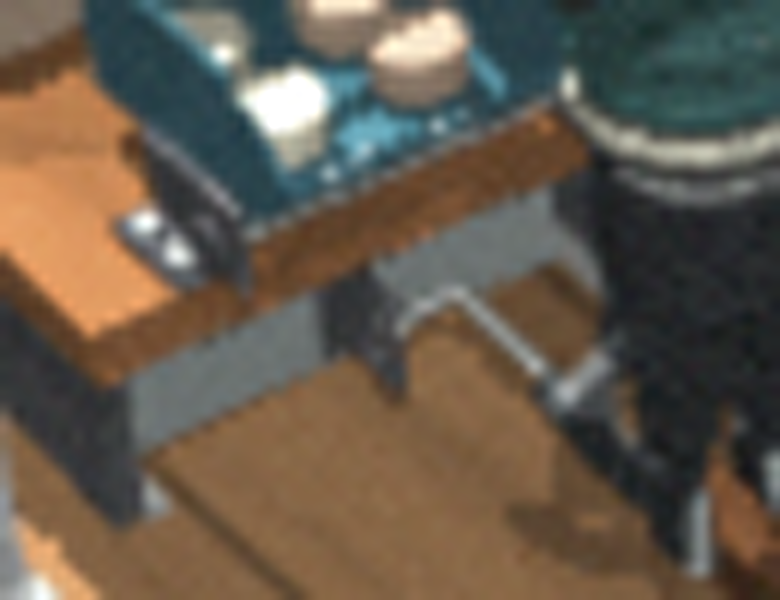

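The prong tip at (400,325) is just beside the eye's dark bar at (385,365) and behind it. I move it across.

jog_arm(moves=[[[-0.008,0.0003,0],[0,0,0],10],[[-0.016,0.0006,0],[0,0,0],10],[[-0.024,0.001,0],[0,0,0],10],[[-0.024,0.001,0],[0,0,0],10]])

```text
time: 5.75
eef_pos: [560.3, -13.1, 23.8]
ee_rot: [[-0.0, 0.044, 0.999], [-0.0, 0.999, -0.044], [-1.0, -0.0, -0.0]]
force: [0.0, -0.1, -1.5]
gripper_width: 22.5
```

```bash
python3 - <<'E'
from h import *
im=capture("side")
cv2.imwrite("pics/c6.png",cv2.resize(im[155:205,175:240,::-1],None,fx=12,fy=12,interpolation=cv2.INTER_CUBIC))
E
```

```text
(no output)
```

View pics/c6.png

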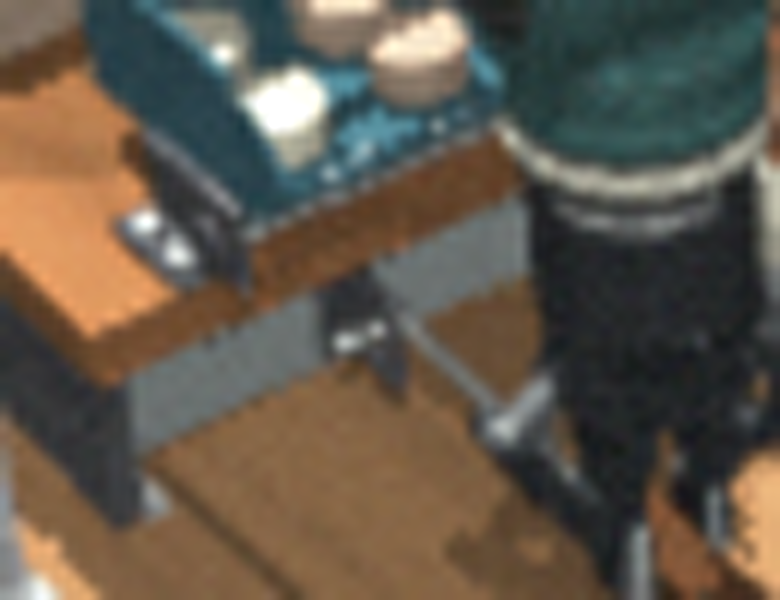

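The prong now shows through the eye at (358,338). I draw the tray out.

jog_arm(moves=[[[-0.0003,-0.008,0],[0,0,0],10],[[-0.0008,-0.02,0],[0,0,0],10],[[-0.0015,-0.036,0],[0,0,0],10],[[-0.0022,-0.054,0],[0,0,0],10],[[-0.003,-0.072,0],[0,0,0],10],[[-0.0037,-0.09,0],[0,0,0],10],[[-0.0044,-0.108,0],[0,0,0],10],[[-0.0052,-0.126,0],[0,0,0],10],[[-0.0059,-0.144,0],[0,0,0],10],[[-0.0066,-0.16,0],[0,0,0],10]])

```text
time: 6.8
eef_pos: [554.4, -175.0, 23.9]
ee_rot: [[0.001, 0.045, 0.999], [-0.0, 0.999, -0.045], [-1.0, -0.0, 0.001]]
force: [0.9, 1.6, 0.1]
gripper_width: 22.5
```

jog_arm(moves=[[[-0.0003,-0.007,0],[0,0,0],10],[[-0.0005,-0.012,0],[0,0,0],10],[[-0.0007,-0.017,0],[0,0,0],10],[[-0.0008,-0.02,0],[0,0,0],10],[[-0.0008,-0.02,0],[0,0,0],10]])

```text
time: 7.3
eef_pos: [552.9, -191.9, 23.1]
ee_rot: [[-0.0, 0.043, 0.999], [0.006, 0.999, -0.043], [-1.0, 0.006, -0.001]]
force: [3.3, 19.1, -2.9]
gripper_width: 22.6
```

```bash
python3 - <<'E'
from h import *
im=capture("side")
cv2.imwrite("pics/c7.png",cv2.resize(im[145:265,165:285,::-1],None,fx=5,fy=5,interpolation=cv2.INTER_CUBIC))
O=np.array([554.5,123,0]);ex=np.array([.999,-.041,0]);ey=np.array([.041,.999,0])
s=observe();T=s["eef_pos"];y=s["ee_rot"][:,1]
k=T+168*y;print((k-O)@ex,(k-O)@ey,s["force"].round(1),s["joint_positions"].round(1))
S=lambda x,y,z:O+x*ex+y*ey+[0,0,z]
c=lambda p:((np.array(p)-[165,145])*5+2).round(0)
for d in(165,175):print([c(proj("side",S(x,52-d,59))) for x in(-92,92)])
E
```

```text
11.81451097739334 -146.64212770894676 [ 3.2 19.8 -2.7] [-27.2  28.8 -15.4  46.    0.3  65.2]
[array([202., 298.]), array([387., 204.])]
[array([208., 304.]), array([395., 210.])]
```

View pics/c7.png

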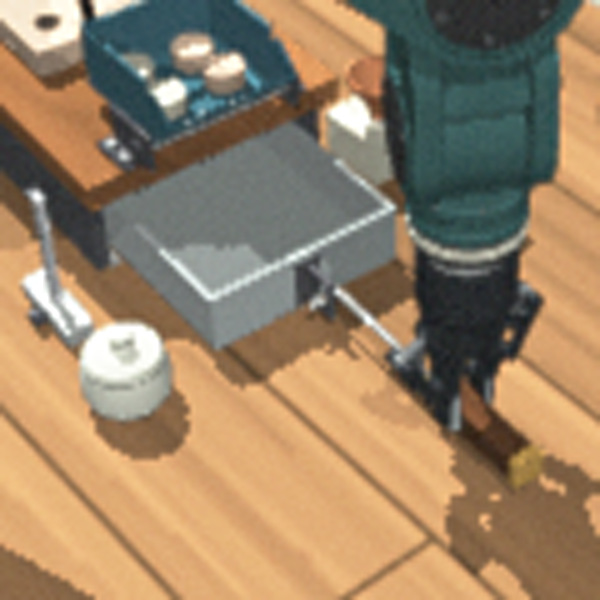

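The tray is out against its stop (19 N). The rim corner at (212,297) falls within about a pixel of the predicted 165 mm and 175 mm draw positions, so the picture cannot tell those apart. Now I slacken, slide the prong out sideways, back off and lay the hook down.

jog_arm(moves=[[[0.0004,0.008,0],[0,0,0],10],[[0.0004,0.01,0],[0,0,0],10],[[0.0104,0.01,0],[0,0,0],10],[[0.021,0.009,0],[0,0,0],10],[[0.032,0.009,0],[0,0,0],10],[[0.034,0.009,0],[0,0,0],10],[[0.034,0.009,0],[0,0,0],10]])

```text
time: 8.05
eef_pos: [587.5, -183.0, 22.9]
ee_rot: [[-0.0, 0.043, 0.999], [0.006, 0.999, -0.043], [-1.0, 0.006, -0.0]]
force: [-0.9, -0.8, -1.1]
gripper_width: 22.8
```

jog_arm(moves=[[[-0.001,-0.02,0],[0,0,0],10],[[-0.002,-0.05,0],[0,0,0],10],[[-0.003,-0.085,0],[0,0,0],10],[[-0.003,-0.095,0],[0,0,0],10],[[-0.003,-0.095,-0.008],[0,0,0],10],[[-0.003,-0.095,-0.013],[0,0,0],10],[[-0.003,-0.095,-0.017],[0,0,0],10],[[-0.003,-0.095,-0.018],[0,0,0],10],[[-0.003,-0.095,-0.018],[0,0,0],10]])

```text
time: 8.95
eef_pos: [584.1, -276.5, 5.5]
ee_rot: [[-0.001, 0.042, 0.999], [0.006, 0.999, -0.042], [-1.0, 0.006, -0.001]]
force: [-6.7, 2.8, 13.2]
gripper_width: 22.7
```

```bash
python3 - <<'E'
from h import *
im=capture("side")
cv2.imwrite("pics/c8.png",cv2.resize(im[145:285,165:325,::-1],None,fx=4.2,fy=4.2,interpolation=cv2.INTER_CUBIC))
E
```

```text
(no output)
```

View pics/c8.png

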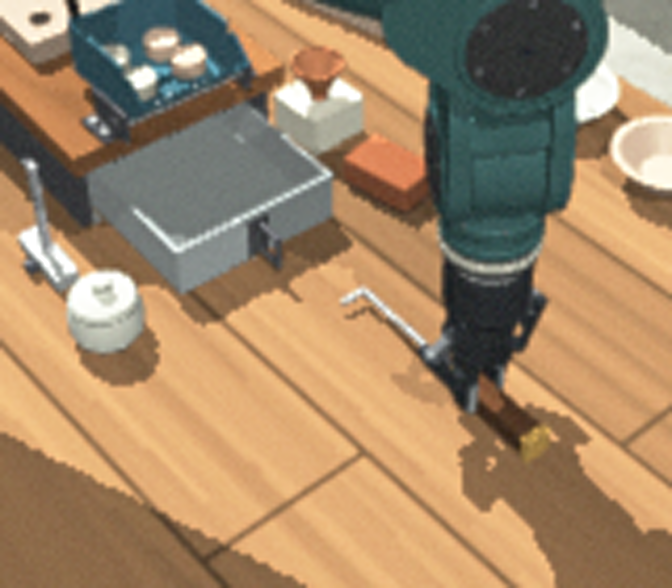

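jog_arm(moves=[[[0,0,0],[0,0,0],45],[[0,0,0],[0,0,0],60],[[0,0,0],[0,0,0],60],[[0,0,0.03],[0,0,0],60],[[0,0,0.08],[0,0,0],60],[[0,0,0.13],[0,0,0],60],[[0,0.02,0.18],[0,0,0.14],60],[[0,0.05,0.22],[0,0,0.28],60],[[0,0.08,0.26],[0,0,0.42],60],[[-0.003,0.11,0.29],[0,0,0.56],60]])

```text
time: 10.0
eef_pos: [581.1, -165.5, 297.6]
ee_rot: [[-0.003, -0.5, 0.866], [0.004, 0.866, 0.5], [-1.0, 0.005, -0.0]]
force: [1.0, 0.8, -1.0]
gripper_width: 51.5
```

jog_arm(moves=[[[-0.002,0.045,0.02],[0,0,0.14],60],[[-0.005,0.09,0.02],[0,0,0.28],60],[[-0.007,0.135,0.02],[0,0,0.42],60],[[-0.01,0.18,0.02],[0,0,0.56],60],[[-0.012,0.225,0.02],[0,0,0.7],60],[[-0.014,0.27,0.02],[0,0,0.84],60],[[-0.016,0.315,0.02],[0,0,0.98],60],[[-0.018,0.36,0.02],[0,0,1.01],60],[[-0.02,0.4,0.02],[0,0,1.01],60],[[-0.02,0.404,0.02],[0,0,1.01],60]])

```text
time: 11.0
eef_pos: [560.3, 242.5, 317.0]
ee_rot: [[-0.005, -0.999, 0.033], [0.0, 0.033, 0.999], [-1.0, 0.005, 0.0]]
force: [0.3, -0.6, -0.4]
gripper_width: 51.3
```

```bash
python3 - <<'E'
from h import *
s=observe();print(s["time"],s["eef_pos"],s["ee_rot"].round(3),s["joint_positions"].round(1))
w=camera_info("wrist");im=capture("wrist");cv2.imwrite("pics/w3.png",im[:,:,::-1])
O=np.array([554.5,123,0]);ex=np.array([.999,-.041,0]);ey=np.array([.041,.999,0])
for x in(-50,0,50):print(proj("wrist",O+x*ex+115*ey+[0,0,238],w))
im=capture("side");cv2.imwrite("pics/s9.png",im[:,:,::-1])
E
```

```text
11.0 [560.32762704 242.51133463 316.99327857] [[-0.005 -0.999  0.033]
 [ 0.     0.033  0.999]
 [-1.     0.005  0.   ]] [15.7 24.1 24.2 90.4  0.1 17.6]
[246.57735701 127.96722259]
[246.49234204 200.436134  ]
[246.41771225 263.73496327]
```

View pics/w3.png

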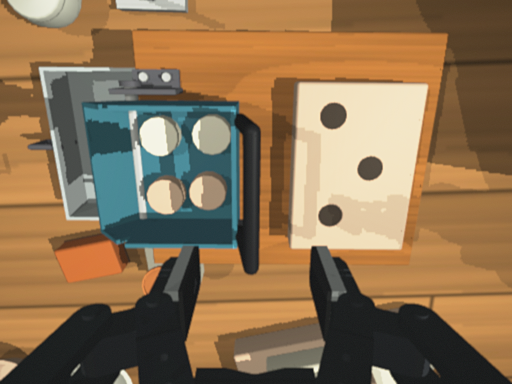

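View pics/s9.png

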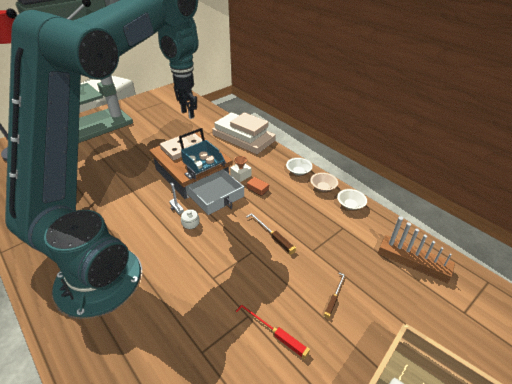

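The wrist view shows the bar at column 251, rows 118–272. That puts it at about y = 241.5 mm, 3 mm further back than estimated and centred between the jaws. The side view shows the hook lying flat at (272,233), well clear of the tray. I descend and grip gently.

jog_arm(moves=[[[0,-0.001,-0.03],[0,0,0],60],[[0,-0.001,-0.06],[0,0,0],60],[[0,-0.001,-0.085],[0,0,0],60],[[0,-0.001,-0.096],[0,0,0],60],[[0,-0.001,-0.096],[0,0,0],40],[[0,-0.001,-0.096],[0,0,0],10],[[0,-0.001,-0.096],[0,0,0],0],[[0,-0.001,-0.096],[0,0,0],0],[[0,-0.001,-0.096],[0,0,0],0],[[0,-0.001,-0.096],[0,0,0],0]], force=25)

```text
time: 12.1
eef_pos: [561.7, 239.6, 222.9]
ee_rot: [[-0.002, -0.999, 0.034], [0.002, 0.034, 0.999], [-1.0, 0.003, 0.002]]
force: [-0.3, 7.2, 2.8]
gripper_width: 11.1
```

```bash
cat > arc.py <<'E'
import numpy as np,sys
from workcell import observe
a,b,n=map(float,sys.argv[1:4])
s=observe();T=s["eef_pos"];B=np.array([561.0,240.5,222.0])  # TCP at phi=0
if len(sys.argv)>4:B=np.array(eval(sys.argv[4]),float)
for p in np.linspace(a,b,int(n)+1)[1:]:
    y=115*np.cos(p)-112*np.sin(p)-115;z=115*np.sin(p)+112*np.cos(p)-112
    print(round(p,2),((B+[.041*y,.999*y,z]-T)/1000).round(4))
print(T,s["force"])
E
python3 arc.py 0 0.8 10
```

```text
0.08 [-0.0011 -0.0084  0.0079]
0.16 [-0.0015 -0.0184  0.016 ]
0.24 [-0.0019 -0.029   0.0232]
0.32 [-0.0024 -0.0401  0.0296]
0.4 [-0.0028 -0.0518  0.035 ]
0.48 [-0.0033 -0.0638  0.0395]
0.56 [-0.0038 -0.0761  0.0431]
0.64 [-0.0043 -0.0887  0.0456]
0.72 [-0.0049 -0.1014  0.0471]
0.8 [-0.0054 -0.1142  0.0476]
[561.67281264 239.61220673 222.900291  ] [-0.27643738  7.24029564  2.84103154]
```

jog_arm(moves=[[[0,-0.008,0.008],[0,0,0],0],[[-0.001,-0.018,0.016],[0,0,0],0],[[-0.001,-0.029,0.023],[0,0,0],0],[[-0.002,-0.04,0.03],[0,0,0],0],[[-0.002,-0.052,0.035],[0,0,0],0]])

```text
time: 12.6
eef_pos: [559.6, 187.4, 259.9]
ee_rot: [[-0.001, -0.999, 0.034], [0.005, 0.034, 0.999], [-1.0, 0.001, 0.005]]
force: [-5.9, 7.3, 8.3]
gripper_width: 10.5
```

```bash
python3 - <<'E'
from h import *
im=capture("side");cv2.imwrite("pics/c10.png",cv2.resize(im[85:225,145:305,::-1],None,fx=4,fy=4,interpolation=cv2.INTER_CUBIC))
E
python3 arc.py 0.4 1.12 9
```

```text
0.48 [-0.0012 -0.0099  0.002 ]
0.56 [-0.0017 -0.0222  0.0056]
0.64 [-0.0022 -0.0348  0.0081]
0.72 [-0.0028 -0.0475  0.0096]
0.8 [-0.0033 -0.0603  0.0101]
0.88 [-0.0038 -0.0732  0.0096]
0.96 [-0.0043 -0.0859  0.008 ]
1.04 [-0.0048 -0.0985  0.0055]
1.12 [-0.0053 -0.1108  0.0019]
[559.55594813 185.73867235 260.40821132] [-5.52466562  3.29199434  6.546918  ]
```

View pics/c10.png

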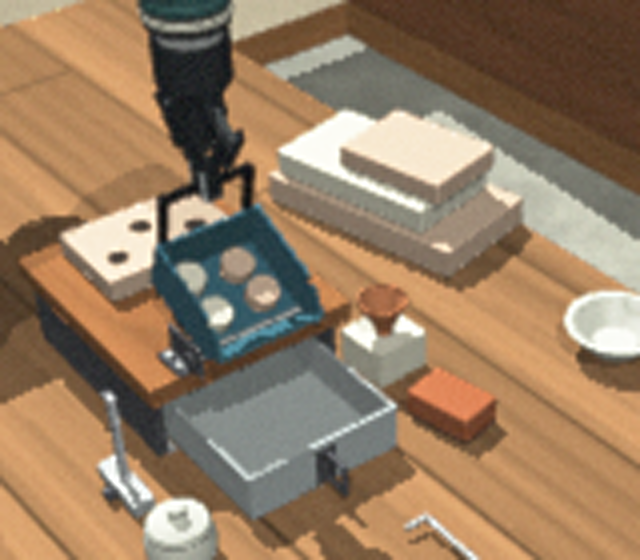

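```bash
python3 arc.py 0.4 1.12 9 "[561,240,224]"
```

```text
0.48 [-0.0012 -0.0104  0.004 ]
0.56 [-0.0017 -0.0227  0.0076]
0.64 [-0.0022 -0.0353  0.0101]
0.72 [-0.0028 -0.048   0.0116]
0.8 [-0.0033 -0.0608  0.0121]
0.88 [-0.0038 -0.0737  0.0116]
0.96 [-0.0043 -0.0864  0.01  ]
1.04 [-0.0048 -0.099   0.0075]
1.12 [-0.0053 -0.1113  0.0039]
[559.55594813 185.73867235 260.40821132] [-5.52466562  3.29199434  6.546918  ]
```

jog_arm(moves=[[[-0.001,-0.01,0.004],[0,0,0],0],[[-0.0015,-0.023,0.0075],[0,0,0],0],[[-0.002,-0.035,0.01],[0,0,0],0],[[-0.0025,-0.048,0.0115],[0,0,0],0],[[-0.003,-0.061,0.012],[0,0,0],0],[[-0.0035,-0.074,0.0115],[0,0,0],0],[[-0.004,-0.086,0.01],[0,0,0],0]])

```text
time: 13.35
eef_pos: [555.6, 98.5, 270.5]
ee_rot: [[-0.0, -0.999, 0.035], [0.003, 0.035, 0.999], [-1.0, 0.0, 0.003]]
force: [4.9, 2.0, -4.4]
gripper_width: 10.7
```

```bash
python3 arc.py 0.96 1.6 8 "[561,240,224]"
```

```text
1.04 [-0.0009 -0.0117 -0.0026]
1.12 [-0.0014 -0.024  -0.0062]
1.2 [-0.0019 -0.036  -0.0107]
1.28 [-0.0024 -0.0476 -0.0162]
1.36 [-0.0028 -0.0588 -0.0226]
1.44 [-0.0033 -0.0693 -0.0299]
1.52 [-0.0037 -0.0793 -0.038 ]
1.6 [-0.0041 -0.0886 -0.0468]
[555.61090601  98.49397395 270.50636464] [ 4.87938738  2.02101814 -4.41556521]
```

jog_arm(moves=[[[-0.001,-0.012,-0.0025],[0,0,0],0],[[-0.0015,-0.024,-0.006],[0,0,0],0],[[-0.002,-0.036,-0.0105],[0,0,0],0],[[-0.0025,-0.0475,-0.016],[0,0,0],0],[[-0.003,-0.059,-0.0225],[0,0,0],0],[[-0.0035,-0.069,-0.03],[0,0,0],0],[[-0.0035,-0.079,-0.038],[0,0,0],0],[[-0.004,-0.089,-0.047],[0,0,0],0],[[-0.004,-0.089,-0.047],[0,0,0],0],[[-0.004,-0.089,-0.047],[0,0,0],0]])

```text
time: 14.35
eef_pos: [551.2, 9.0, 222.9]
ee_rot: [[-0.001, -0.999, 0.036], [0.003, 0.036, 0.999], [-1.0, 0.002, 0.003]]
force: [0.5, -0.8, 0.2]
gripper_width: 10.5
```

```bash
python3 - <<'E'
from h import *
im=capture("side");cv2.imwrite("pics/c11.png",cv2.resize(im[85:225,145:305,::-1],None,fx=4,fy=4,interpolation=cv2.INTER_CUBIC))
print(observe()["force"],observe()["eef_pos"])
E
```

```text
[ 0.80217739 -1.81128788  0.70971154] [551.30185897   9.2269401  223.18997721]
```

View pics/c11.png

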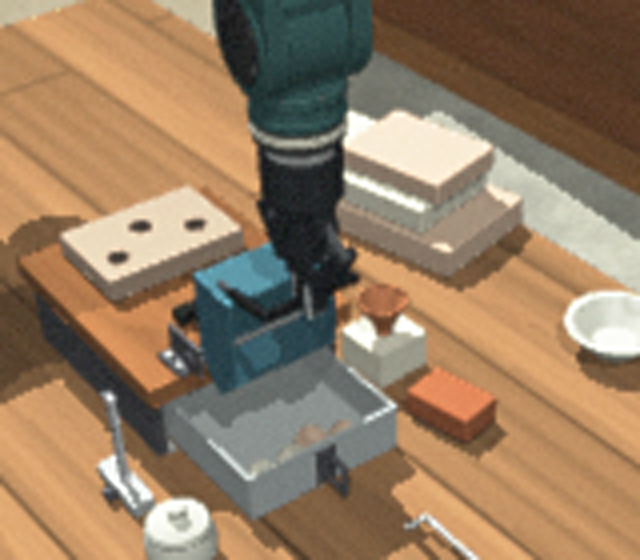

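The cores are in the tray around (300,440) and nothing has spilled. I nudge the skip to its stop and hold, so the tipped step is certain.

jog_arm(moves=[[[0,-0.003,-0.003],[0,0,0],0],[[0,-0.005,-0.006],[0,0,0],0],[[0,-0.005,-0.006],[0,0,0],0],[[0,-0.005,-0.006],[0,0,0],0]])

```text
time: 14.8
eef_pos: [551.1, 4.5, 217.7]
ee_rot: [[-0.001, -0.999, 0.035], [0.003, 0.035, 0.999], [-1.0, 0.001, 0.003]]
force: [-3.5, 1.4, 9.1]
gripper_width: 11.0
```

```bash
python3 - <<'E'
from h import *
im=capture("side");cv2.imwrite("pics/c12.png",cv2.resize(im[150:215,180:250,::-1],None,fx=9,fy=9,interpolation=cv2.INTER_CUBIC))
E
python3 arc.py 1.64 1.0 8 "[561,240,224]"
```

```text
1.56 [0.0007 0.01   0.0106]
1.48 [0.0011 0.0196 0.0191]
1.4 [0.0015 0.0299 0.0267]
1.32 [0.0019 0.0408 0.0336]
1.24 [0.0024 0.0521 0.0395]
1.16 [0.0029 0.0639 0.0445]
1.08 [0.0034 0.0761 0.0486]
1.0 [0.0039 0.0886 0.0517]
[551.08211207   4.47293257 217.62473191] [-2.80728663 -0.7321703   9.71872374]
```

View pics/c12.png

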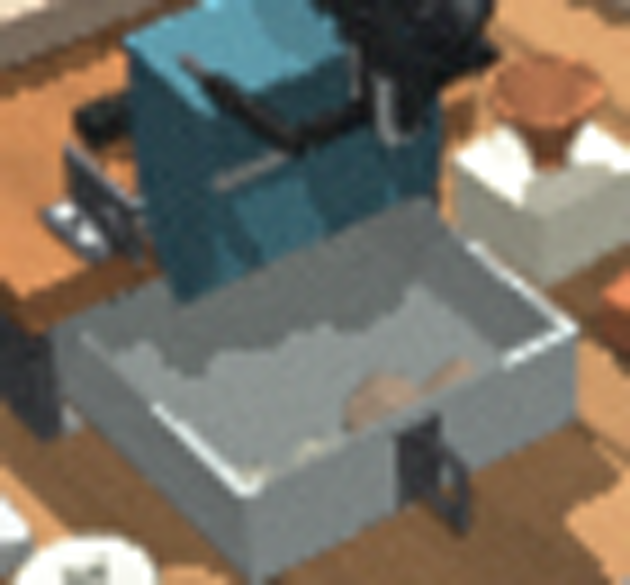

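All four cores are in the tray (two whitish at (250–320,460), two brown at (380,395) and (455,375)), and the stop carries 9 N. Now I bring the skip back under grip.

jog_arm(moves=[[[0.0005,0.01,0.0105],[0,0,0],0],[[0.001,0.0195,0.019],[0,0,0],0],[[0.0015,0.03,0.0265],[0,0,0],0],[[0.002,0.041,0.0335],[0,0,0],0],[[0.0025,0.052,0.0395],[0,0,0],0],[[0.003,0.064,0.0445],[0,0,0],0],[[0.0035,0.076,0.0485],[0,0,0],0],[[0.004,0.0885,0.0515],[0,0,0],0]], force=35)

```text
time: 15.65
eef_pos: [555.2, 93.5, 269.6]
ee_rot: [[-0.0, -0.999, 0.035], [0.003, 0.035, 0.999], [-1.0, 0.0, 0.003]]
force: [1.7, -2.7, 1.3]
gripper_width: 10.7
```

```bash
python3 arc.py 1.0 0.2 10 "[561,240,224]"
```

```text
0.92 [0.0003 0.0122 0.0017]
0.84 [0.0009 0.0249 0.0028]
0.76 [0.0014 0.0378 0.0028]
0.68 [0.0019 0.0506 0.0018]
0.6 [ 0.0024  0.0632 -0.0002]
0.52 [ 0.0029  0.0757 -0.0033]
0.44 [ 0.0034  0.0879 -0.0073]
0.36 [ 0.0039  0.0997 -0.0123]
0.28 [ 0.0044  0.1111 -0.0182]
0.2 [ 0.0048  0.1219 -0.025 ]
[555.15256026  93.53640401 269.60809979] [ 1.67816723 -2.74515438  1.34964777]
```

jog_arm(moves=[[[0.0005,0.012,0.0015],[0,0,0],0],[[0.001,0.025,0.003],[0,0,0],0],[[0.0015,0.038,0.003],[0,0,0],0],[[0.002,0.0505,0.002],[0,0,0],0],[[0.0025,0.063,0],[0,0,0],0],[[0.003,0.0755,-0.0035],[0,0,0],0],[[0.0035,0.088,-0.0075],[0,0,0],0],[[0.004,0.0995,-0.0125],[0,0,0],0],[[0.0045,0.111,-0.018],[0,0,0],0],[[0.005,0.122,-0.025],[0,0,0],0]])

```text
time: 16.65
eef_pos: [560.1, 216.5, 243.9]
ee_rot: [[-0.001, -0.999, 0.035], [0.003, 0.035, 0.999], [-1.0, 0.001, 0.003]]
force: [0.7, 5.6, 6.9]
gripper_width: 10.6
```

```bash
python3 arc.py 0.2 0.0 5 "[561.5,240,223.5]"
```

```text
0.16 [ 0.0006  0.0042 -0.0035]
0.12 [ 0.0008  0.0093 -0.0075]
0.08 [ 0.001   0.0142 -0.0116]
0.04 [ 0.0012  0.0189 -0.0159]
0.0 [ 0.0014  0.0235 -0.0204]
[560.07448043 216.50076967 243.92384705] [0.73948534 5.59296341 6.94212477]
```

Easing onto the rest, going about 1.5 mm past it so contact shows up in the force.

jog_arm(moves=[[[0.0005,0.004,-0.0035],[0,0,0],0],[[0.001,0.009,-0.0075],[0,0,0],0],[[0.001,0.014,-0.0115],[0,0,0],0],[[0.001,0.018,-0.015],[0,0,0],0],[[0.0015,0.021,-0.018],[0,0,0],0],[[0.0015,0.023,-0.0205],[0,0,0],0],[[0.0015,0.0245,-0.022],[0,0,0],0],[[0.0015,0.0245,-0.022],[0,0,0],0]])

```text
time: 17.45
eef_pos: [561.2, 240.1, 223.0]
ee_rot: [[0.0, -0.999, 0.036], [0.001, 0.036, 0.999], [-1.0, -0.0, 0.001]]
force: [-8.4, -6.2, 17.5]
gripper_width: 10.5
```

```bash
python3 - <<'E'
from h import *
im=capture("side");cv2.imwrite("pics/c13.png",cv2.resize(im[115:215,165:255,::-1],None,fx=6,fy=6,interpolation=cv2.INTER_CUBIC))
print(observe()["force"],observe()["eef_pos"])
E
```

```text
[-8.31462309 -6.60504665 17.36882662] [561.21595599 240.04583335 223.00142921]
```

View pics/c13.png

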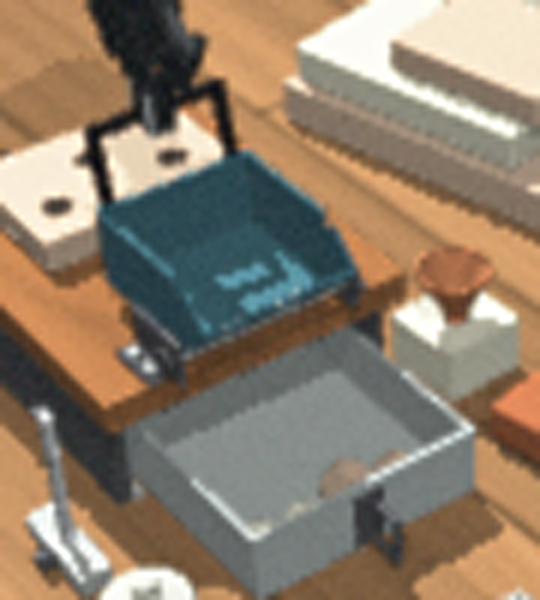

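The skip is empty and on its rest: the bar is back at the gripped pose and pressing at 17 N. I release and lift away.

jog_arm(moves=[[[0,0,0],[0,0,0],20],[[0,0,0],[0,0,0],40],[[0,0,0],[0,0,0],50],[[0,0,0.03],[0,0,0],50],[[0,0,0.07],[0,0,0],50],[[-0.03,-0.03,0.11],[0,0,0],50],[[-0.08,-0.05,0.13],[0,0,0],50],[[-0.13,-0.05,0.13],[0,0,0],50],[[-0.18,-0.05,0.13],[0,0,0],50],[[-0.18,-0.05,0.13],[0,0,0],50]])

```text
time: 18.5
eef_pos: [377.4, 189.7, 354.0]
ee_rot: [[0.001, -0.999, 0.035], [0.002, 0.035, 0.999], [-1.0, -0.001, 0.002]]
force: [1.3, 1.3, 0.9]
gripper_width: 42.6
```

```bash
python3 - <<'E'
from h import *
im=capture("side");cv2.imwrite("pics/c14.png",cv2.resize(im[110:265,155:325,::-1],None,fx=3.8,fy=3.8,interpolation=cv2.INTER_CUBIC))
t=capture("top");cv2.imwrite("pics/c15.png",cv2.resize(t[125:275,70:330,::-1],None,fx=3,fy=3,interpolation=cv2.INTER_CUBIC))
E
```

```text
(no output)
```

View pics/c14.png

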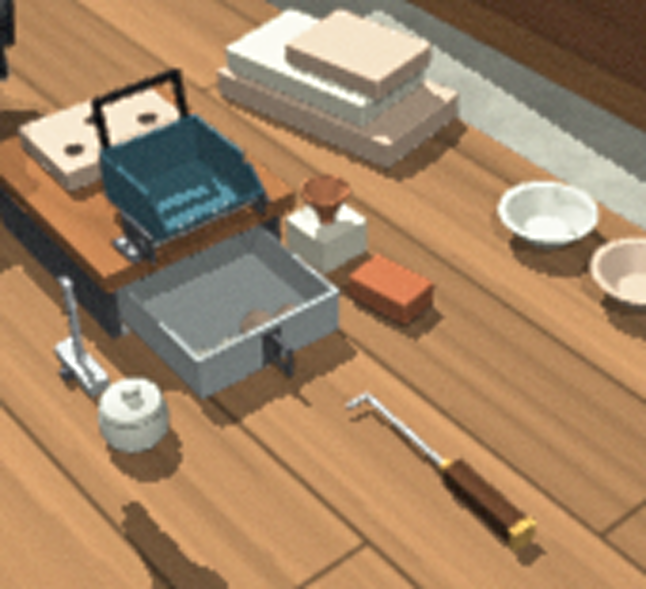

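View pics/c15.png

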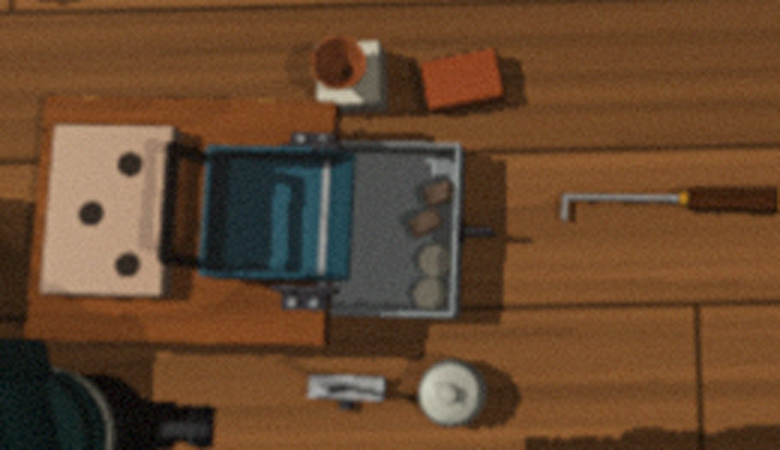

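The top view shows four cores in the tray at (425–437,190–292), the skip upright, and the hook lying clear. As a last numeric check I measure tray draw, prong height and bystander shifts.

```bash
python3 - <<'E'
from h import *
O=np.array([554.5,125,0]);ey=np.array([.041,.999,0])
c=lambda x,y:(70+(x+.5)/3-.5,125+(y+.5)/3-.5)
s=lambda x,y:(155+(x+.5)/3.8-.5,110+(y+.5)/3.8-.5)
for p in((459,146),(456,315)):
  q=plane("top",c(*p),59);print("rim",q.round(1),"draw",52-(q-O)@ey)
def tri(a,b):
  o1,d1=ray("top",a);o2,d2=ray("side",b)
  k=np.linalg.lstsq(np.stack([d1,-d2],1),o2-o1,rcond=None)[0];p,q=o1+k[0]*d1,o2+k[1]*d2
  return ((p+q)/2).round(1),np.linalg.norm(p-q).round(1)
print("tip",tri(c(568,218),s(350,404)),"corner",tri(c(565,198),s(367,397)))
a=cv2.imread("pics/top0.png");b=capture("top")[:,:,::-1]
g=lambda i,r:cv2.cvtColor(i[r[1]:r[3],r[0]:r[2]].copy(),cv2.COLOR_BGR2GRAY).astype(np.float32)
for n,r in dict(funnel=(172,135,202,163),sander=(208,138,242,164),gauge=(170,246,201,264),cellar=(206,243,236,270)).items():
  print(n,cv2.phaseCorrelate(g(a,r),g(b,r)))
print(observe()["time"])
E
```

```text
rim [640.1  -0.8  59. ] draw 174.15385190029934
rim [460.7   3.1  59. ] draw 177.58358567567154
tip (array([ 564.8, -115. ,   21.1]), np.float64(0.1)) corner (array([ 588.8, -112.6,   13.8]), np.float64(2.1))
funnel ((-0.027056294525293012, 0.11920442518333374), 1.0171728171242609)
sander ((-0.11672311979916827, 0.5398431491906877), 1.0381575199802227)
gauge ((-0.13087013436873818, -0.112844454698795), 0.9615904415647188)
cellar ((-0.1015481266342082, 0.4128634657402728), 0.8686265665807842)
18.65
```

The prong-tip height came out at 21 mm, against 13.8 mm for the corner, so I look closer at it.

```bash
python3 - <<'E'
from h import *
im=capture("side")[:,:,::-1];t=capture("top")[:,:,::-1]
cv2.imwrite("pics/c16.png",np.vstack([cv2.resize(im[205:259,240:310],None,fx=8,fy=8,interpolation=cv2.INTER_CUBIC)[:, :560],cv2.resize(t[180:202,252:322],None,fx=8,fy=8,interpolation=cv2.INTER_CUBIC)]))
for n,o in(("side",(240,205)),("top",(252,180))):
  for X in((588.8,-112.6,13),(564.8,-113.6,13),(564.8,-113.6,21)):print(n,X,((proj(n,X)-o)*8+3.5).round(0))
E
```

```text
side (588.8, -112.6, 13) [91. 78.]
side (564.8, -113.6, 13) [ 56. 101.]
side (564.8, -113.6, 21) [56. 90.]
top (588.8, -112.6, 13) [53. 87.]
top (564.8, -113.6, 13) [ 56. 145.]
top (564.8, -113.6, 21) [ 56. 142.]
```

View pics/c16.png

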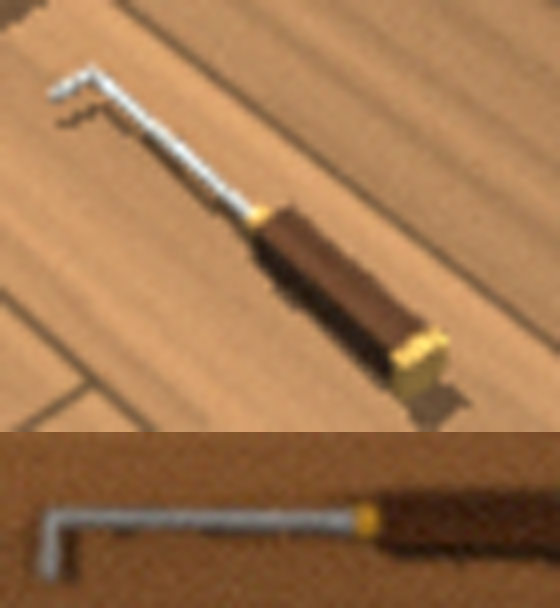

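The handle lies flat on its side face. Relative to the corner, the prong tip sits at about (-40,+24) px in the side view, where a level prong should give (-35,+23). So the prong is level at about 13 mm, and the 21 mm was pixel error. I hand in.

```bash
python3 -c "
from workcell import *
print(job_done())"
```

```text
the job is handed in; nothing more can be done
None
```

I handed the job in after about 19 s of robot time. No step showed a failure, but `job_done()` gives no verdict.

I gripped the large dark-wood hook and passed its prong through the eye under the ledge. I drew the tray to its stop, where the pull rose to about 19 N, then unhooked and laid the hook on the bench. I gripped the skip bar, tipped the skip to its stop and brought it back under grip onto its rest.

- **Tray:** drawn out about 174–178 mm, measured from the two ends of its front rim in the top view.
- **Cores and skip:** all four cores are visible in the tray, and the skip is empty. Its bar came back to within a millimetre of where I first gripped it, and I released it there.
- **Bystanders:** the cellar, gauge, sanding block and funnel moved by half a pixel or less in the top view (under 2 mm), and all are upright.
- **Hook:** flat on the bench, with its prong well clear of the eye and tray.
- **One check disagreed:** the first two-view fit put the prong tip at 21 mm high, just under the 22 mm limit, against about 14 mm at the rod's corner. A closer crop showed the handle flat and the prong level at about 13 mm, so I took the 21 mm as pixel error.

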